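Lay the purple-capped tube on the slanted rest and start the timer

TASK

Pick the purple-capped tube out of the red tray and lay it in the two V saddles of the slanted rest, cap at the upper end and its bottom against the orange foot stop, without dropping it. Once it lies there by itself, press the green start button on the timer fully down and let go. Leave the other tubes in the tray and do not shift anything else on the table.

Things in the scene. Friction and masses are not known exactly. Their poses are not given: they have to be found in the camera images.
- purple_tube: The target: a rigid capped sample tube, 16 mm in diameter throughout, 125 mm long including its 25 mm purple cap, white label, about 30 g. Origin on its axis at mid length; its x axis runs along the tube towards the cap. It starts lying flat on the tray floor, cap roughly away from the robot, 25 mm or more free on either side of it at mid length.
- purple_tube_bottom (a point): Centre of the tube's closed bottom end, on the axis.
- purple_tube_cap (a point): Centre of the outer face of the purple cap, on the axis.
- tray: Fixed red open tray, 190 x 256 x 40 mm (its x, y, z), walls and floor 4 mm thick; origin at the centre of its underside on the table. Four tubes lie in it roughly along its x axis, side by side in any order, about 56 mm apart.
- red_tube: Red-capped tube, lying flat in the tray; same size as the purple one (125 mm long, 16 mm diameter, origin on its axis at mid length, x axis towards the cap). A bystander.
- gold_tube: Yellow-capped tube, lying flat in the tray; same size as the purple one (125 mm long, 16 mm diameter, origin on its axis at mid length, x axis towards the cap). A bystander.
- green_tube: Green-capped tube, lying flat in the tray; same size as the purple one (125 mm long, 16 mm diameter, origin on its axis at mid length, x axis towards the cap). A bystander.
- rest: Fixed slanted rest: blue base plate 180 x 90 x 12 mm (x, y, z), origin at the centre of its underside, x axis towards the upper end (roughly away from the robot). On posts it carries two white V saddles in which a 16 mm tube slopes up at 30 degrees towards the rest's +x. Between the saddles, above the base plate, nothing is in the fingers' way. Friction holds a tube where it is left.
- rest_saddle (a point): Point on the axis of a lying tube at the middle of the upper saddle, 84 mm up the slope from rest_low; the lower saddle's is 20 mm up the slope. Each saddle is a 90 degree V, 31 mm wide at the mouth, 10 mm long along the tube.
- rest_low (a point): Where the centre of the tube's bottom end belongs: on the face of the foot stop, on the axis of a tube lying in the saddles; 85 mm above the table, 54 mm to the rest's -x. The orange foot stop is 26 mm wide, 5 mm thick, square to the slope and reaches 8 mm past the tube axis.
- rest_high (a point): Where the outer face of the cap belongs: on the same axis, 125 mm up the slope from rest_low; 147.5 mm above the table, 54 mm to the rest's +x.
- start_top (a point): Centre of the top of the round green start button (28 mm diameter) on the fixed grey timer box (80 x 70 x 40 mm). Pressed straight down.
- start (a joint): Travel of the start button in m: 0 up, 0.006 fully down; a spring returns it, about 5 N holds it fully down. It counts as pressed past 0.004.
- reagent: Loose amber bottle with blue cap, 56 mm diameter, 120 mm tall, origin under its centre. Bystander.
- tip_box: Loose blue box with clear lid, 85 x 120 x 55 mm, origin under its centre. Bystander.
- beaker: Loose white cup, 50 mm diameter, 55 mm tall, origin under its centre. Bystander, on the robot's side.
- rack: Fixed white rack of standing tubes, 60 x 180 x 100 mm, origin under its centre. Bystander.
There are look-alikes about, which are no part of the job. Leave any black or turquoise look-alike of the purple_tube alone. Of the things that look like the rest, take the one that is nearest to the robot's base at the start.

How it is judged:
By the outcome, as a careful person would: the job done as asked, in the order asked, and still so for the second after the job is handed in, with the robot touching nothing.
It also fails if it takes over 48 s, if anything falls off the work surface, if the arm or the gripper's body presses on something with over 40 N, if the wrist force passes 120 N, or if a joint passes its speed limit or range.

ROBOT

A 6-joint arm with a two-finger parallel gripper is mounted at the origin on the work surface. World frame = base frame: x ahead of the robot, y to its left, z up, the work surface at z = 0. Lengths are in m, angles in rad, forces in N, time in s.
With the tool pointing down it reaches from about 0.3 to 0.875 m from the base axis. Payload 6.4 kg.
Tool frame: the origin (TCP) lies on the centre line of the jaws, within the pads' length; the fingertips stand 8 mm ahead of it and the grasp point (between the pads) lies 11 mm behind it; z points along the fingers, y is the line along which they close (so a half turn about z gives the same grasp; the last joint's range is limited). The gripper opens to 85 mm and grips with 20 to 120 N. Pads are 22 mm wide; open, the fingers measure 114 mm over their backs; the gripper's body (76 mm by 85 mm) begins 54 mm behind the grasp point. The pads swing forward as they close: fully open they stand 13 mm farther back than shut.
Start: joints at [-1.475, 0.181, 1.607, -0, 1.354, -0.206], TCP at [0.171, -0.549, 0.239] pointing down, gripper open.
Joint ranges: [-2.99, 2.99], [-0.89, 2.07], [0.3, 2.58], [-1.14, 4.28], [0, 2.63], [-3.12, 3.12]. Speed limits (rad/s): [2.57, 2.57, 3.01, 3.14, 3.14, 3.14].

INTERFACE

Orientations are given as a unit quaternion [w, x, y, z].
In Python, from bench import ctrl gives the robot as it stands.
- The arm moves only by the shell command python3 -m handwheel 'ROWS' [OPENING]. ROWS is JSON, a list that holds one entry, the list of rows, each a list of 4 numbers: the shift along the tool's x, y, z each as a share of 20 cm, from -1 to 1, then the turn about the tool's z as a share of 1.5 rad, from -1 to 1. In form: [[[x, y, z, twist], ...]]. A call has 1 to 10 rows; each row is the pose to reach, as a shift and turn from the pose commanded when the call began, along the tool's axes at that moment; what a row does not reach only later rows make up. A row lasts 1/8 s, in which the tool goes at most 62.5 mm and 10.7 degrees, less where a joint would pass 70% of its speed; a pose out of reach is approached as far as the arm can. A call with a number of a shift or a turn outside -1 to 1 is refused whole. A call with a gripper value outside its range is refused whole. OPENING is the finger opening in mm, from 0 to 85.4, set as the call begins (- or left out, the last holds). The fingers move at their own pace and stop on an object; the grip force is fixed at half the most. Time passes only in rows, so rows that repeat a pose let the fingers close. It gives the time, the measured TCP pose, the force, the opening and the grip force at its end, in the units of the state.
- ctrl.get_obs(): the state, without advancing time (a new reading comes with each control period).
- ctrl.camera(name): name is "scene" or "top" or "wrist"; returns a dict with "color" (384x512x3 uint8, red, green, blue), "range_z" (384x512 float32, m along the optical axis (not along the pixel's ray), 0 where there is no reading), "K" (3x3 intrinsics, pixels), "pose" (4x4, takes a point from camera to world coordinates); the wrist camera has in their place "T_tool_cam" (4x4, takes a point from camera to tool coordinates, whose origin is the TCP and whose axes are the flange's). Camera axes: x right, y down, z forward; pixel columns grow to the right and rows downward; lengths in m; the calibration is good to about 2 mm. A picture is of the moment at which its call begins: read the wrist's pose just before it.
- ctrl.hand_in(): hands the job in; it is judged then, once.
The state is a dict: "time_s": time; "q": joint angles; "dq": joint speeds; "joint_efforts": joint torques, N m; "eef_pos": TCP position; "eef_rot": TCP orientation; "wrist_force": force on the tool from outside, world axes, zero at the start; "torque": the same for the moment, N m; "opening": opening from 0.0 (shut) to 1.0 (fully open); "grasp_force": force on a finger pad.
Only numpy, scipy, OpenCV 4.12 (cv2) and the standard library are available. Lean on these libraries where they do the work, as an engineer would, in place of code of your own. Each camera call takes 0.05 s, during which the arm holds its last target. There are 200 camera calls.

## Working session

There is one attempt and no reset: what is moved stays moved. The work goes in short steps, Python scripts to look and compute and a shell command to move; the robot and the scene stay as the last step left them, time stands still between calls to the robot, and variables do not carry over. Pictures are saved under pics/ and viewed, at most 10 in all, crops included, and the job is handed in when it is done.

```bash
ls; mkdir -p pics; python3 - <<'E'
from bench import ctrl
import cv2,numpy as np
o=ctrl.get_obs();print({k:np.round(v,3).tolist() for k,v in o.items()})
for n in("scene","top"):
    c=ctrl.camera(n);np.savez(f"pics/{n}0.npz",**c)
    cv2.imwrite(f"pics/{n}0.png",cv2.resize(c["color"][:,:,::-1],(800,600),interpolation=cv2.INTER_CUBIC))
    print(n,c["K"].round(1).tolist(),c["pose"].round(3).tolist())
E
```

```text
pics
{'time_s': 0.0, 'q': [-1.475, 0.182, 1.608, 0.0, 1.354, -0.206], 'dq': [0.001, -0.003, -0.0, 0.001, -0.002, -0.001], 'joint_efforts': [-0.001, -44.488, -35.133, -0.0, 0.009, -0.0], 'eef_pos': [0.171, -0.548, 0.238], 'eef_rot': [-0.001, 0.989, 0.15, 0.0], 'wrist_force': [-0.129, -0.495, 0.259], 'torque': [-0.017, -0.033, 0.006], 'grasp_force': 0.0, 'opening': 1.002}
scene [[370.5, 0.0, 254.8], [0.0, 370.5, 190.5], [0.0, 0.0, 1.0]] [[-0.865, 0.285, -0.413, 1.067], [0.502, 0.503, -0.704, 0.737], [0.007, -0.816, -0.578, 0.801], [0.0, 0.0, 0.0, 1.0]]
top [[464.6, 0.0, 259.8], [0.0, 464.6, 190.2], [0.0, 0.0, 1.0]] [[-0.019, -0.993, 0.116, 0.393], [-1.0, 0.019, 0.001, -0.1], [-0.003, -0.116, -0.993, 1.552], [0.0, 0.0, 0.0, 1.0]]
```

View pics/scene0.png

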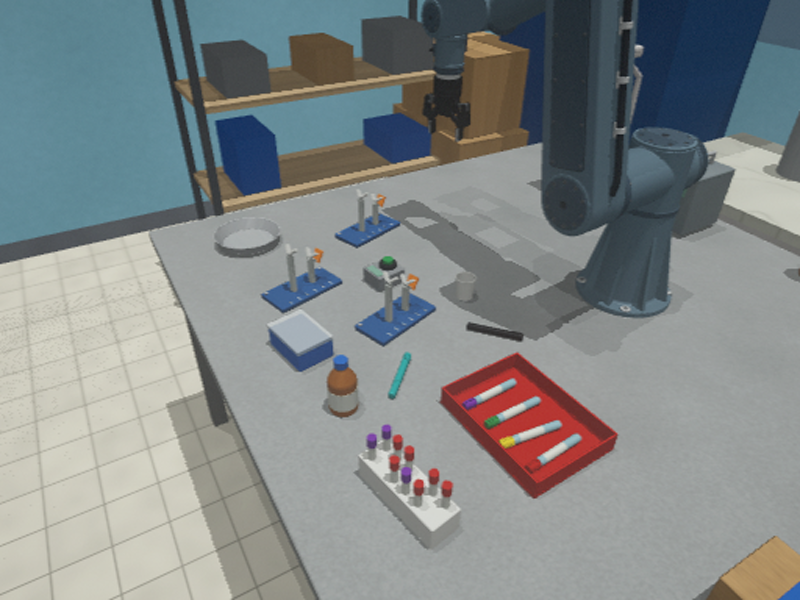

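View pics/top0.png

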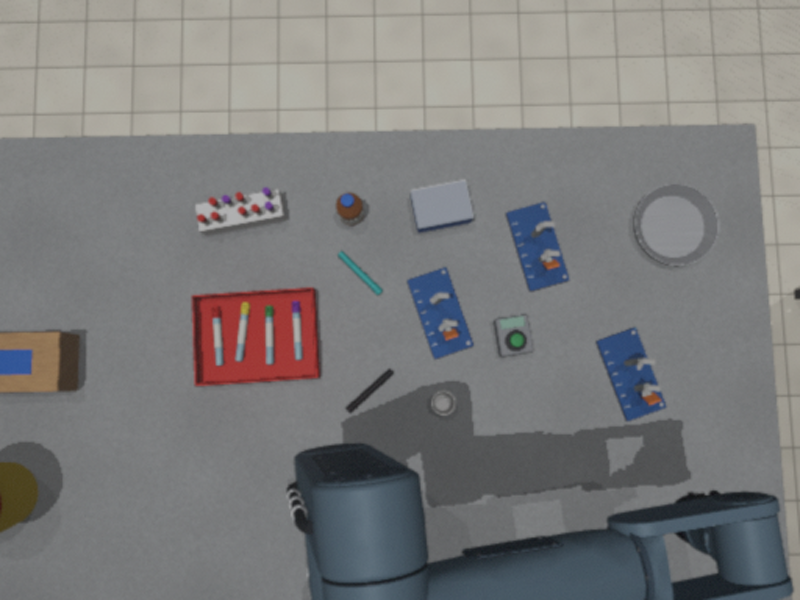

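The overhead view shows three rests: A (440,312), B (537,246) and C (631,374). The purple-capped tube is rightmost in the tray at (297,330), with black (370,390) and turquoise (360,272) look-alikes outside it. The start button is at (516,340). I'll measure these and compare how far each rest is from the base.

```bash
cat > h.py <<'E'
import numpy as np,cv2
from scipy.spatial.transform import Rotation as R
def rot(o): w,x,y,z=o["eef_rot"]; return R.from_quat([x,y,z,w]).as_matrix()
def wcam(ctrl):
    o=ctrl.get_obs();c=ctrl.camera("wrist");T=np.eye(4);T[:3,:3]=rot(o);T[:3,3]=o["eef_pos"]
    c["pose"]=T@c["T_tool_cam"];return c
def ray(c,uv):
    uv=np.atleast_2d(uv).astype(float);d=np.c_[uv,np.ones(len(uv))]@np.linalg.inv(c["K"]).T@c["pose"][:3,:3].T
    return c["pose"][:3,3],d
def plane(c,uv,z):
    o,d=ray(c,uv);return o+d*((z-o[2])/d[:,2])[:,None]
def tri(c1,u1,c2,u2):
    o1,d1=ray(c1,u1);o2,d2=ray(c2,u2);d1=d1[0];d2=d2[0]
    s=np.linalg.lstsq(np.c_[d1,-d2],o2-o1,rcond=None)[0];a=o1+d1*s[0];b=o2+d2*s[1];return (a+b)/2,np.linalg.norm(a-b)
def pts(c,m):
    v,u=np.nonzero(m&(c["range_z"]>0));z=c["range_z"][v,u]
    o,d=ray(c,np.c_[u,v]);return o+d*z[:,None]
def blobs(c,lo,hi,amin=8):
    h=cv2.cvtColor(c["color"],cv2.COLOR_RGB2HSV);m=cv2.inRange(h,np.array(lo),np.array(hi))
    n,l,s,ce=cv2.connectedComponentsWithStats(m)
    return [(ce[i],s[i,4],l==i) for i in range(1,n) if s[i,4]>=amin]
COL=dict(purple=((125,90,60),(150,255,255)),blue=((104,120,60),(116,255,255)),orange=((8,150,120),(17,255,255)),green=((55,120,60),(80,255,255)))
E
python3 - <<'E'
from h import *
for n in("top","scene"):
    c=dict(np.load(f"pics/{n}0.npz"))
    for k,(lo,hi) in COL.items():
        for ce,a,m in blobs(c,lo,hi):
            p=pts(c,m);
            if len(p)==0: continue
            md=np.median(p,0)
            if not(0.1<md[0]<1 and -.8<md[1]<.6 and -.02<md[2]<.3): continue
            ex=""
            if k=="blue" and n=="top":
                r=cv2.minAreaRect(plane(c,np.argwhere(m)[:,::-1],.012)[:,:2].astype(np.float32));ex=[np.round(q,3) for q in r]
            print(n,k,(ce*1.5625).round(),a,md.round(3),"r=%.3f"%np.hypot(*md[:2]),ex)
E
```

```text
top purple [266. 191.] 18 [0.789 0.185 0.099] r=0.810 
top purple [225. 198.] 20 [0.775 0.267 0.098] r=0.819 
top purple [268. 205.] 14 [0.758 0.18  0.098] r=0.779 
top purple [296. 306.] 26 [0.557 0.136 0.021] r=0.573 
top blue [346. 200.] 50 [0.761 0.017 0.121] r=0.761 [array([0.79 , 0.027]), array([0.024, 0.024]), np.float64(89.427)]
top blue [535. 246.] 970 [ 0.683 -0.376  0.013] r=0.780 [array([ 0.68 , -0.382]), array([0.175, 0.086]), np.float64(14.744)]
top blue [439. 311.] 1015 [ 0.545 -0.165  0.013] r=0.570 [array([ 0.54, -0.17]), array([0.175, 0.085]), np.float64(17.715)]
top blue [627. 371.] 1027 [ 0.409 -0.561  0.013] r=0.694 [array([ 0.403, -0.569]), array([0.175, 0.086]), np.float64(18.228)]
top orange [551. 264.] 22 [ 0.627 -0.397  0.087] r=0.742 
top orange [244. 303.] 8 [0.57  0.25  0.008] r=0.622 
top orange [450. 334.] 23 [ 0.488 -0.186  0.087] r=0.522 
top orange [651. 398.] 33 [ 0.351 -0.587  0.084] r=0.684 
top green [516. 340.] 49 [ 0.476 -0.323  0.063] r=0.575 
scene purple [469. 403.] 42 [0.561 0.142 0.017] r=0.578 
scene purple [386. 431.] 43 [0.763 0.185 0.096] r=0.785 
scene purple [371. 440.] 44 [0.792 0.19  0.096] r=0.814 
scene purple [406. 474.] 51 [0.777 0.273 0.096] r=0.824 
scene blue [366. 230.] 302 [ 0.42  -0.557  0.011] r=0.697 
scene blue [300. 289.] 499 [ 0.688 -0.371  0.011] r=0.782 
scene blue [394. 319.] 581 [ 0.556 -0.157  0.011] r=0.577 
scene blue [304. 354.] 328 [ 0.783 -0.122  0.023] r=0.793 
scene blue [340. 362.] 65 [0.765 0.024 0.118] r=0.766 
scene orange [381. 201.] 11 [ 0.354 -0.577  0.076] r=0.677 
scene orange [318. 254.] 22 [ 0.629 -0.39   0.082] r=0.741 
scene orange [412. 277.] 13 [ 0.488 -0.186  0.088] r=0.522 
scene orange [413. 284.] 12 [ 0.493 -0.173  0.075] r=0.523 
scene green [387. 259.] 20 [ 0.479 -0.321  0.06 ] r=0.576 
scene green [492. 420.] 23 [0.55  0.198 0.017] r=0.585
```

The three rests stand 0.570 (A), 0.780 (B) and 0.694 m (C) from the base, so A at top-view pixel (440,312) is the one meant. I'll move over the tray and look from the wrist.

```bash
cat > go.py <<'E'
import sys
from h import *
from bench import ctrl
# usage: go.py x y z [yaw_deg of tool x]
o=ctrl.get_obs();M=rot(o);t=np.array([float(a) for a in sys.argv[1:4]])
yaw=np.degrees(np.arctan2(M[1,0],M[0,0]));d=M.T@(t-o["eef_pos"])/.2
tw=(-(np.radians(float(sys.argv[4])-yaw)+np.pi/2)%np.pi-np.pi/2)/1.5 if len(sys.argv)>4 else 0
print("t",o["time_s"],"pos",o["eef_pos"].round(4),"yaw %.2f"%yaw,"shares",d.round(3),"twist %.3f"%tw,"q6",round(o["q"][5],2),"tilt",M[:,2].round(3))
E
python3 go.py 0.46 0.12 0.26 3; python3 -c "
from h import *
from bench import ctrl
c=ctrl.camera('wrist');print(c['T_tool_cam'].round(3).tolist(),c['K'].tolist())"
```

```text
t 0.1 pos [ 0.1709 -0.5485  0.2385] yaw 17.29 shares [ 2.374 -2.762 -0.103] twist 0.166 q6 -0.21 tilt [-0.     0.002 -1.   ]
[[0.001, -0.952, -0.305, 0.078], [1.0, 0.0, 0.001, -0.001], [-0.001, -0.305, 0.952, -0.136], [0.0, 0.0, 0.0, 1.0]] [[332.8501071718352, 0.0, 253.68752388003426], [0.0, 332.8501071718352, 190.53191159262636], [0.0, 0.0, 1.0]]
```

```bash
python3 -m handwheel '[[[0.2,-0.23,0,0],[0.4,-0.46,0,0],[0.6,-0.69,0,0],[0.79,-0.92,0,0]]]' 32; python3 -m handwheel '[[[0.2,-0.23,0,0],[0.4,-0.46,0,0],[0.6,-0.69,0,0],[0.79,-0.92,0,0]]]'; python3 -m handwheel '[[[0.2,-0.23,0,0.06],[0.4,-0.46,0,0.1],[0.6,-0.69,0,0.14],[0.79,-0.92,-0.1,0.166],[0.79,-0.92,-0.1,0.166],[0.79,-0.92,-0.1,0.166]]]'; python3 - <<'E'
from h import *
from bench import ctrl
c=wcam(ctrl);np.savez("pics/w1.npz",**c)
cv2.imwrite("pics/w1.png",cv2.resize(c["color"][:,:,::-1],(768,576)))
E
python3 go.py 0.46 0.12 0.26 3
```

```text
time_s: 0.65
eef_pos: [0.2675, -0.3244, 0.239]
eef_rot: [-0.0, 0.989, 0.15, 0.0]
wrist_force: [1.8, 0.7, 0.3]
opening: 0.373
grasp_force: 0.0
time_s: 1.15
eef_pos: [0.3637, -0.1019, 0.2395]
eef_rot: [0.0, 0.989, 0.15, 0.0]
wrist_force: [1.1, 0.1, -0.3]
opening: 0.375
grasp_force: 0.0
time_s: 1.9
eef_pos: [0.4589, 0.1189, 0.2587]
eef_rot: [0.0, 1.0, 0.027, -0.001]
wrist_force: [0.0, -0.4, -0.1]
opening: 0.374
grasp_force: 0.0
t 1.95 pos [0.4588 0.1183 0.2586] yaw 3.02 shares [ 0.007 -0.008 -0.007] twist 0.000 q6 1.52 tilt [-0.002 -0.    -1.   ]
```

View pics/w1.png

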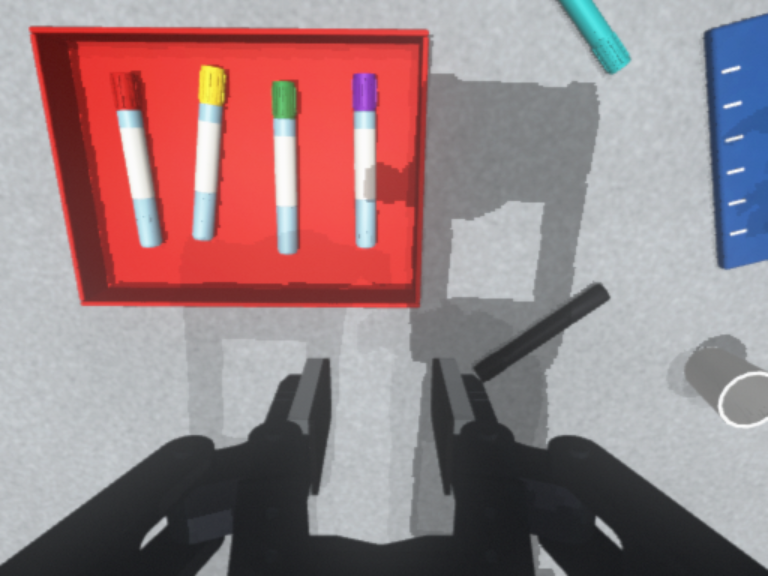

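The wrist view shows the tray with red, gold, green and purple caps at x = 125, 212, 285 and 365. Purple is at (365,160), turquoise at (595,35), and black at (540,330). The purple one in the tray fits the description. I'll measure it and check a crop.

```bash
cat > tube.py <<'E'
from h import *
def tube(c,z=.012):
    # cap blob lying in the tray + the whole non-red silhouette joined to it
    hsv=cv2.cvtColor(c["color"],cv2.COLOR_RGB2HSV)
    cap=[b for b in blobs(c,*COL["purple"],amin=15) if 0<np.median(pts(c,b[2])[:,2])<.05][0]
    red=(((hsv[...,0]<6)|(hsv[...,0]>172))&(hsv[...,1]>120))
    u,v=cap[0].astype(int);n,l=cv2.connectedComponents((~red).astype(np.uint8))
    m=l==l[v,u];q=plane(c,np.argwhere(m)[:,::-1],z)[:,:2]
    mu=q.mean(0);w=np.linalg.svd(q-mu,full_matrices=False)[2]
    x=w[0]*np.sign(w[0][0]);s=(q-mu)@x;t=(q-mu)@[-x[1],x[0]]
    return cap[0],m,mu+x*(s.max()+s.min())/2,np.degrees(np.arctan2(x[1],x[0])),np.ptp(s),np.ptp(t)
E
python3 - <<'E'
from tube import *
w=dict(np.load("pics/w1.npz"));r={}
cp,m,mid,yaw,L,W=tube(w);print("wrist mid",mid.round(4),"yaw %.2f L %.4f W %.4f"%(yaw,L,W),"npx",m.sum())
print("depth top-of-tube z",np.percentile(pts(w,m)[:,2],[10,50,90]).round(4))
for n in("top","scene"):
    c=dict(np.load(f"pics/{n}0.npz"));b=[b for b in blobs(c,*COL["purple"]) if np.median(pts(c,b[2])[:,2])<.05][0]
    p,e=tri(w,cp,c,b[0]);print(n,"cap tri",p.round(4),"gap %.4f"%e)
u,v=cp.astype(int);cv2.imwrite("pics/crop1.png",cv2.resize(w["color"][v-25:v+130,u-80:u+80,::-1],None,fx=3.5,fy=3.5,interpolation=cv2.INTER_CUBIC))
E
```

```text
wrist mid [0.5082 0.1342] yaw 3.04 L 0.1272 W 0.0182 npx 1759
depth top-of-tube z [0.0156 0.0196 0.0213]
top cap tri [0.5584 0.1371 0.0102] gap 0.0011
scene cap tri [0.5584 0.1372 0.0119] gap 0.0011
```

View pics/crop1.png

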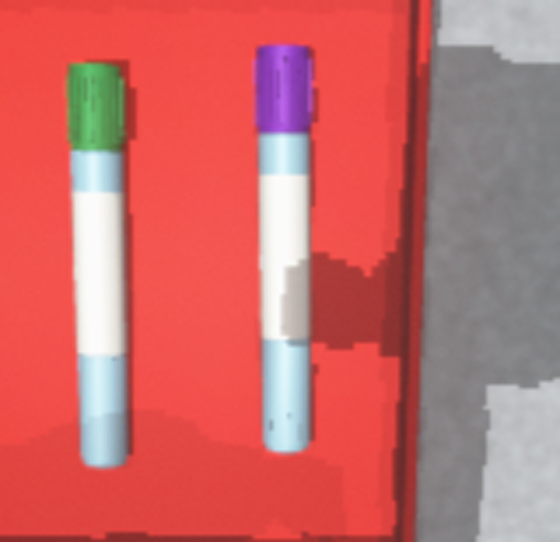

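The crop confirms the purple-capped tube, clear of the green tube and the wall. Its axis height of about 11–12 mm and length of 127 mm agree with the text. I'll reach to a point 52 mm from its bottom.

```bash
python3 go.py 0.4977 0.1336 0.015 3.04
```

```text
t 1.95 pos [0.4588 0.1183 0.2586] yaw 3.02 shares [ 0.2   -0.067  1.217] twist -0.000 q6 1.52 tilt [-0.002 -0.    -1.   ]
```

```bash
python3 -m handwheel '[[[0.1,-0.03,0.25,0],[0.2,-0.067,0.5,0],[0.2,-0.067,0.75,0],[0.2,-0.067,0.9,0],[0.2,-0.067,0.9,0],[0.2,-0.067,0.9,0],[0.2,-0.067,0.9,0]]]' 32; python3 go.py 0.4977 0.1336 0.015 3.04; python3 - <<'E'
from tube import *
from bench import ctrl
c=wcam(ctrl);cv2.imwrite("pics/w2.png",c["color"][:,:,::-1])
cp,m,mid,yaw,L,W=tube(c);print(mid.round(4),"yaw %.2f L %.4f W %.4f"%(yaw,L,W),m.sum(),cp)
E
```

```text
time_s: 2.82
eef_pos: [0.5001, 0.134, 0.0812]
eef_rot: [-0.0, 1.0, 0.026, 0.002]
wrist_force: [-0.5, 0.1, -0.5]
opening: 0.376
grasp_force: 0.0
t 2.825 pos [0.5001 0.134  0.0812] yaw 2.98 shares [-0.013  0.002  0.331] twist -0.001 q6 1.55 tilt [ 0.003  0.    -1.   ]
[0.5059 0.1343] yaw 3.16 L 0.1295 W 0.0180 4826 [254.76173913 118.77304348]
```

View pics/w2.png

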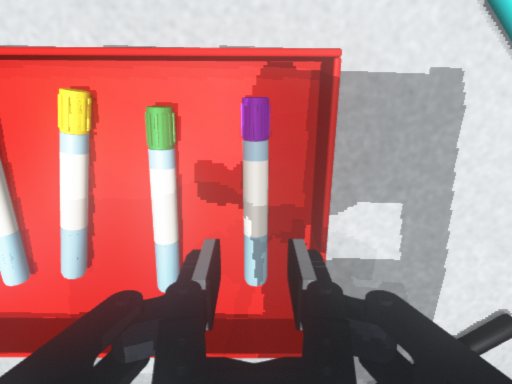

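The tube at column 255 sits centred between the fingertips (215 and 292), and green is clear. Descending and closing.

```bash
python3 -m handwheel '[[[-0.01,0,0.12,0],[-0.01,0,0.22,0],[-0.01,0,0.29,0],[-0.01,0,0.33,0],[-0.01,0,0.33,0],[-0.01,0,0.33,0],[-0.01,0,0.33,0]]]' 32; python3 go.py 0.4977 0.1336 0.015 3.04; python3 -m handwheel '[[[0,0,0,0],[0,0,0,0],[0,0,0,0],[0,0,0,0],[0,0,0,0]]]' 5
```

```text
time_s: 3.75
eef_pos: [0.4972, 0.1343, 0.0139]
eef_rot: [-0.0, 1.0, 0.026, 0.001]
wrist_force: [0.4, -0.2, 0.1]
opening: 0.373
grasp_force: 0.0
t 3.75 pos [0.4972 0.1343 0.0139] yaw 3.03 shares [ 0.002  0.004 -0.005] twist -0.000 q6 1.55 tilt [ 0.001  0.    -1.   ]
time_s: 4.38
eef_pos: [0.4971, 0.1343, 0.0139]
eef_rot: [0.0, 1.0, 0.026, 0.0]
wrist_force: [-1.3, 0.2, 5.5]
opening: 0.158
grasp_force: 58.7
```

```bash
python3 -m handwheel '[[[0,0,-0.05,0],[0,0,-0.15,0],[0,0,-0.4,0],[0,0,-0.7,0],[0,0,-0.95,0],[0,0,-0.95,0],[0,0,-0.95,0],[0,0,-0.95,0]]]'; python3 go.py 0.5 -0.1 0.2 17; python3 - <<'E'
from h import *
from bench import ctrl
c=wcam(ctrl);np.savez("pics/w3.npz",**c);cv2.imwrite("pics/w3.png",c["color"][:,:,::-1])
E
```

```text
time_s: 5.38
eef_pos: [0.4954, 0.1342, 0.2014]
eef_rot: [0.0, 1.0, 0.026, -0.002]
wrist_force: [-0.2, -0.8, -0.8]
opening: 0.154
grasp_force: 58.6
t 5.375 pos [0.4954 0.1342 0.2014] yaw 3.02 shares [-0.039  1.171  0.007] twist -0.163 q6 1.55 tilt [-0.004 -0.    -1.   ]
```

View pics/w3.png

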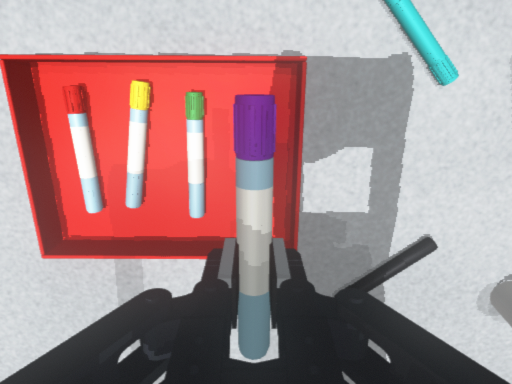

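The tube at column 255 is held straight with the cap ahead. Next I'll measure it in the hand, then move beside the rest.

```bash
python3 -m handwheel '[[[-0.04,0.25,-0.05,-0.04],[-0.08,0.5,-0.1,-0.08],[-0.12,0.75,-0.2,-0.12],[-0.16,0.92,-0.2,-0.163],[-0.16,0.92,-0.2,-0.163],[-0.16,0.92,-0.2,-0.163],[-0.16,0.92,-0.2,-0.163]]]'; python3 go.py 0.5 -0.1 0.2 17; cat > held.py <<'E'
from h import *
def held(c):
    hsv=cv2.cvtColor(c["color"],cv2.COLOR_RGB2HSV);rz=c["range_z"];T=c["T_tool_cam"]
    v,u=np.nonzero((rz>0));z=rz[v,u];P=(np.c_[u,v,np.ones(len(u))]@np.linalg.inv(c["K"]).T)*z[:,None]@T[:3,:3].T+T[:3,3]
    k=(abs(P[:,1])<.006)&(abs(P[:,2])<.06)&(abs(P[:,0])<.12);P=P[k];uu,vv=u[k],v[k];x=P[:,0]
    top=[];xs=np.arange(np.percentile(x,1)+.01,np.percentile(x,99)-.01,.01)
    for a in xs: top.append(np.percentile(P[abs(x-a)<.005][:,2],10))
    f=np.polyfit(xs,top,1);print("x range",np.percentile(x,[.5,99.5]).round(4),"top z at x=0 %.4f slope deg %.2f (down+)"%(f[1],np.degrees(np.arctan(f[0]))),"mean y %.4f"%P[:,1].mean());print(dict(zip(xs.round(3),np.round(top,4))))
E
python3 - <<'E'
from held import *
from bench import ctrl
held(dict(np.load("pics/w3.npz")))
c=wcam(ctrl);np.savez("pics/w4.npz",**c);cv2.imwrite("pics/w4.png",c["color"][:,:,::-1])
E
```

```text
time_s: 6.3
eef_pos: [0.4743, -0.0501, 0.2427]
eef_rot: [-0.0, 0.989, 0.149, -0.001]
wrist_force: [-0.3, -0.5, 0.2]
opening: 0.159
grasp_force: 58.8
t 6.3 pos [ 0.4743 -0.0501  0.2427] yaw 17.09 shares [0.05  0.277 0.213] twist 0.001 q6 0.92 tilt [-0.001  0.001 -1.   ]
x range [-0.0486  0.0737] top z at x=0 -0.0096 slope deg 1.43 (down+) mean y 0.0001
{np.float64(-0.037): np.float64(-0.0072), np.float64(-0.027): np.float64(-0.0073), np.float64(-0.017): np.float64(-0.0072), np.float64(-0.007): np.float64(-0.0185), np.float64(0.003): np.float64(-0.0166), np.float64(0.013): np.float64(-0.0077), np.float64(0.023): np.float64(-0.0075), np.float64(0.033): np.float64(-0.0074), np.float64(0.043): np.float64(-0.0073), np.float64(0.053): np.float64(-0.0075), np.float64(0.063): np.float64(-0.0077)}
```

View pics/w4.png

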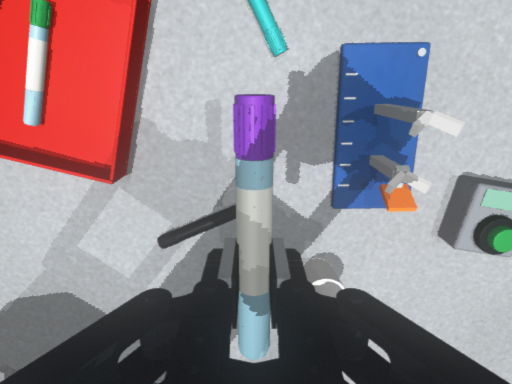

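The tube is horizontal in the hand: axis about 1 mm ahead of the TCP, bottom near tool x = -0.051. The rest is at right, with its foot at (400,197) and saddles at (400,175) and (430,120). I'll take a second view from the other side to triangulate.

```bash
python3 -m handwheel '[[[-0.05,0.3,-0.05,0],[-0.1,0.6,-0.05,0],[-0.15,0.85,-0.05,0],[-0.15,0.95,-0.05,0],[-0.15,0.95,-0.05,0],[-0.15,0.95,-0.05,0],[-0.15,0.95,-0.05,0]]]'; cat > rest.py <<'E'
from h import *
def rest(c):
    b=[b for b in blobs(c,(100,110,40),(120,255,255),800) if np.hypot(*(np.median(pts(c,b[2])[:,:2],0)-[.545,-.165]))<.05]
    m=np.any([x[2] for x in b],0).astype(np.uint8)
    cn=cv2.convexHull(np.argwhere(m)[:,::-1].astype(np.int32))[:,0]
    r=cv2.minAreaRect(plane(c,cn,.012)[:,:2].astype(np.float32));bx=cv2.boxPoints(r)
    e=[bx[1]-bx[0],bx[2]-bx[1]];e=max(e,key=np.linalg.norm);e=e*np.sign(e[0]);yaw=np.degrees(np.arctan2(e[1],e[0]))
    print("plate",np.round(r[0],4),np.round(r[1],4),"yaw %.2f"%yaw)
    ob=[x for x in blobs(c,*COL["orange"],20) if np.hypot(*(np.median(pts(c,x[2])[:,:2],0)-[.49,-.186]))<.03]
    ob=max(ob,key=lambda x:x[1]);P=pts(c,ob[2]);print("orange px",ob[0].round(1),ob[1],"depth med",np.median(P,0).round(4))
    return np.array(r[0]),yaw,ob
E
python3 - <<'E'
from rest import *
from bench import ctrl
c=wcam(ctrl);np.savez("pics/w5.npz",**c);cv2.imwrite("pics/w5.png",c["color"][:,:,::-1])
a=dict(np.load("pics/w4.npz"));A=rest(a);B=rest(c);rest(dict(np.load("pics/top0.npz")))
p,e=tri(a,A[2][0],c,B[2][0]);print("orange tri",p.round(4),e.round(4))
for n,k,X in(("w4",a,A),("w5",c,B)):
    ctr=(A[0]+B[0])/2;th=np.radians((A[1]+B[1])/2);P=pts(k,k["range_z"]>0)
    d=P[:,:2]-ctr;x=d@[np.cos(th),np.sin(th)];y=d@[-np.sin(th),np.cos(th)];z=P[:,2]
    K=(abs(x)<.08)&(abs(y)<.035)&(z>.06)&(z<.17);print(n,K.sum())
    for lo in np.arange(-.075,.05,.005):
        s=K&(x>=lo)&(x<lo+.005)
        if s.sum()>5: print("x %.3f n %d y %.4f..%.4f z %.4f..%.4f"%(lo,s.sum(),*np.percentile(y[s],[3,97]),*np.percentile(z[s],[3,97])))
E
```

```text
time_s: 7.22
eef_pos: [0.5015, -0.24, 0.2533]
eef_rot: [-0.0, 0.989, 0.149, -0.0]
wrist_force: [0.6, 0.5, -0.1]
opening: 0.158
grasp_force: 58.9
plate [ 0.5409 -0.1691] [0.1775 0.0896] yaw 17.81
orange px [399.3 199.3] 611 depth med [ 0.49   -0.1872  0.0852]
plate [ 0.5411 -0.1707] [0.1777 0.0888] yaw 18.02
orange px [197.1 165.9] 568 depth med [ 0.4902 -0.1868  0.0846]
plate [ 0.5398 -0.1696] [0.1753 0.0864] yaw 17.51
orange px [288.  213.6] 23 depth med [ 0.4875 -0.1863  0.087 ]
orange tri [ 0.4899 -0.1868  0.0839] 0.0003
w4 2727
x -0.065 n 58 y -0.0118..0.0126 z 0.0896..0.0925
x -0.060 n 205 y -0.0123..0.0129 z 0.0846..0.0935
x -0.055 n 247 y -0.0125..0.0130 z 0.0773..0.0879
x -0.050 n 175 y -0.0125..0.0129 z 0.0687..0.0790
x -0.045 n 86 y -0.0160..0.0179 z 0.0671..0.0979
x -0.040 n 168 y -0.0155..0.0183 z 0.0707..0.1009
x -0.035 n 276 y -0.0162..0.0168 z 0.0649..0.1012
x -0.030 n 219 y -0.0089..0.0095 z 0.0619..0.0941
x -0.025 n 70 y -0.0057..0.0058 z 0.0792..0.0843
x 0.010 n 50 y -0.0167..0.0180 z 0.1258..0.1309
x 0.015 n 266 y -0.0158..0.0182 z 0.0884..0.1330
x 0.020 n 480 y -0.0162..0.0172 z 0.0652..0.1330
x 0.025 n 427 y -0.0099..0.0088 z 0.0668..0.1263
w5 2220
x -0.065 n 58 y -0.0124..0.0118 z 0.0896..0.0929
x -0.060 n 193 y -0.0131..0.0117 z 0.0862..0.0933
x -0.055 n 205 y -0.0131..0.0121 z 0.0782..0.0875
x -0.050 n 169 y -0.0117..0.0121 z 0.0697..0.0785
x -0.045 n 109 y -0.0182..0.0165 z 0.0676..0.0984
x -0.040 n 183 y -0.0183..0.0172 z 0.0752..0.1011
x -0.035 n 226 y -0.0173..0.0164 z 0.0844..0.1011
x -0.030 n 154 y -0.0100..0.0089 z 0.0633..0.0938
x -0.025 n 58 y -0.0058..0.0053 z 0.0788..0.0845
x 0.010 n 68 y -0.0187..0.0179 z 0.1255..0.1306
x 0.015 n 273 y -0.0184..0.0175 z 0.1183..0.1329
x 0.020 n 330 y -0.0171..0.0167 z 0.1177..0.1332
x 0.025 n 194 y -0.0098..0.0099 z 0.0661..0.1263
```

View pics/w5.png

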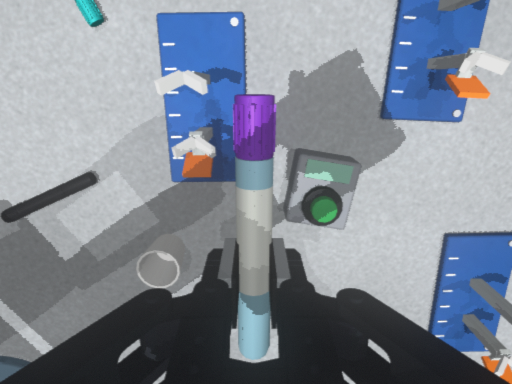

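Both views agree: rest centre (0.541, -0.170), yaw 17.9°, rest_low at (0.4896, -0.1865, 0.085), and saddle heights that match the text. The wrist can't pitch, so I'll lower the held tube onto the upper saddle and let it pivot in the pads to 30°. Then I'll slide it down to the stop.

```bash
python3 go.py 0.5349 -0.1719 0.16 17.9
```

```text
t 7.275 pos [ 0.5015 -0.2402  0.2534] yaw 17.14 shares [ 0.26  -0.277  0.467] twist -0.009 q6 0.61 tilt [ 0.  0. -1.]
```

```bash
python3 -m handwheel '[[[0.13,-0.14,0,-0.009],[0.26,-0.277,0.05,-0.009],[0.26,-0.277,0.25,-0.009],[0.26,-0.277,0.4,-0.009],[0.26,-0.277,0.45,-0.009],[0.26,-0.277,0.45,-0.009],[0.26,-0.277,0.45,-0.009]]]';python3 go.py 0.5349 -0.1719 0.145 17.9; python3 - <<'E'
from held import *
from bench import ctrl
held(wcam(ctrl))
E
```

```text
time_s: 8.15
eef_pos: [0.5358, -0.1739, 0.1649]
eef_rot: [0.001, 0.988, 0.155, 0.001]
wrist_force: [0.3, 0.1, -0.1]
opening: 0.159
grasp_force: 58.9
t 8.15 pos [ 0.5358 -0.1739  0.1649] yaw 17.81 shares [-0.001 -0.011  0.1  ] twist -0.001 q6 0.74 tilt [ 0.002 -0.001 -1.   ]
x range [-0.0484  0.074 ] top z at x=0 -0.0098 slope deg 1.60 (down+) mean y 0.0001
{np.float64(-0.037): np.float64(-0.0073), np.float64(-0.027): np.float64(-0.0073), np.float64(-0.017): np.float64(-0.0072), np.float64(-0.007): np.float64(-0.0194), np.float64(0.003): np.float64(-0.017), np.float64(0.013): np.float64(-0.0083), np.float64(0.023): np.float64(-0.0073), np.float64(0.033): np.float64(-0.0074), np.float64(0.043): np.float64(-0.0074), np.float64(0.053): np.float64(-0.0075), np.float64(0.063): np.float64(-0.0076)}
```

```bash
python3 -m handwheel '[[[0,-0.01,0.06,0],[0,-0.01,0.12,0],[0,-0.01,0.15,0],[0,-0.01,0.165,0],[0,-0.01,0.18,0],[0,-0.01,0.18,0],[0,-0.01,0.18,0]]]';python3 go.py 0.5349 -0.1719 0.1135 17.9; python3 - <<'E'
from held import *
from bench import ctrl
held(wcam(ctrl))
E
```

```text
time_s: 9.07
eef_pos: [0.5351, -0.173, 0.1294]
eef_rot: [0.001, 0.988, 0.155, 0.001]
wrist_force: [-6.6, -2.4, 13.7]
opening: 0.158
grasp_force: 60.3
t 9.075 pos [ 0.5351 -0.173   0.1294] yaw 17.80 shares [ 0.001 -0.006  0.08 ] twist -0.001 q6 0.74 tilt [ 0.002 -0.003 -1.   ]
x range [-0.0483  0.0739] top z at x=0 -0.0099 slope deg -1.01 (down+) mean y 0.0001
{np.float64(-0.037): np.float64(-0.0057), np.float64(-0.027): np.float64(-0.0061), np.float64(-0.017): np.float64(-0.0065), np.float64(-0.007): np.float64(-0.0195), np.float64(0.003): np.float64(-0.0177), np.float64(0.013): np.float64(-0.0087), np.float64(0.023): np.float64(-0.0086), np.float64(0.033): np.float64(-0.009), np.float64(0.043): np.float64(-0.0095), np.float64(0.053): np.float64(-0.0101), np.float64(0.063): np.float64(-0.0106)}
```

Contact, and the tube is pivoting as planned: cap up about 3° at 14 N. Continuing down.

```bash
python3 -m handwheel '[[[0,0,0.01,0],[0,0,0.02,0],[0,0,0.03,0],[0,0,0.035,0],[0,0,0.04,0],[0,0,0.04,0]]]';python3 go.py 0.5349 -0.1719 0.1135 17.9; python3 - <<'E'
from held import *
from bench import ctrl
held(wcam(ctrl))
E
```

```text
time_s: 9.88
eef_pos: [0.5351, -0.1732, 0.1219]
eef_rot: [0.002, 0.988, 0.155, 0.001]
wrist_force: [-8.2, -1.6, 17.2]
opening: 0.16
grasp_force: 64.3
t 9.875 pos [ 0.5351 -0.1732  0.1219] yaw 17.80 shares [ 0.001 -0.007  0.042] twist -0.001 q6 0.74 tilt [ 0.002 -0.003 -1.   ]
x range [-0.0469  0.0742] top z at x=0 -0.0126 slope deg -10.73 (down+) mean y 0.0001
{np.float64(-0.036): np.float64(-0.0022), np.float64(-0.026): np.float64(-0.0043), np.float64(-0.016): np.float64(-0.0065), np.float64(-0.006): np.float64(-0.0211), np.float64(0.004): np.float64(-0.0222), np.float64(0.014): np.float64(-0.0135), np.float64(0.024): np.float64(-0.0152), np.float64(0.034): np.float64(-0.0175), np.float64(0.044): np.float64(-0.0195), np.float64(0.054): np.float64(-0.022)}
```

```bash
python3 -m handwheel '[[[0,-0.005,0.01,0],[0,-0.005,0.02,0],[0,-0.005,0.03,0],[0,-0.005,0.035,0],[0,-0.005,0.035,0]]]';python3 go.py 0.5349 -0.1719 0.1135 17.9; python3 - <<'E'
from held import *
from bench import ctrl
held(wcam(ctrl))
E
```

```text
time_s: 10.55
eef_pos: [0.5355, -0.1731, 0.1156]
eef_rot: [0.003, 0.988, 0.155, 0.001]
wrist_force: [-7.1, -3.1, 18.1]
opening: 0.16
grasp_force: 68.6
t 10.55 pos [ 0.5355 -0.1731  0.1156] yaw 17.79 shares [-0.001 -0.007  0.01 ] twist -0.001 q6 0.74 tilt [ 0.004 -0.005 -1.   ]
x range [-0.0443  0.0727] top z at x=0 -0.0145 slope deg -19.57 (down+) mean y 0.0000
{np.float64(-0.033): np.float64(-0.0002), np.float64(-0.023): np.float64(-0.0038), np.float64(-0.013): np.float64(-0.0087), np.float64(-0.003): np.float64(-0.0205), np.float64(0.007): np.float64(-0.0229), np.float64(0.017): np.float64(-0.0191), np.float64(0.027): np.float64(-0.0229), np.float64(0.037): np.float64(-0.0265), np.float64(0.047): np.float64(-0.0306), np.float64(0.057): np.float64(-0.0343)}
```

```bash
python3 -m handwheel '[[[0,-0.003,0.01,0],[0,-0.003,0.02,0],[0,-0.003,0.025,0],[0,-0.003,0.03,0],[0,-0.003,0.03,0]]]';python3 - <<'E'
from held import *
from bench import ctrl
held(wcam(ctrl))
E
```

```text
time_s: 11.22
eef_pos: [0.5352, -0.1729, 0.1095]
eef_rot: [0.003, 0.988, 0.155, 0.001]
wrist_force: [-8.4, -5.3, 17.5]
opening: 0.158
grasp_force: 72.5
x range [-0.0542  0.0711] top z at x=0 -0.0167 slope deg -28.59 (down+) mean y 0.0001
{np.float64(-0.042): np.float64(0.0082), np.float64(-0.032): np.float64(0.0034), np.float64(-0.022): np.float64(-0.0022), np.float64(-0.012): np.float64(-0.0113), np.float64(-0.002): np.float64(-0.0253), np.float64(0.008): np.float64(-0.0232), np.float64(0.018): np.float64(-0.0248), np.float64(0.028): np.float64(-0.0305), np.float64(0.038): np.float64(-0.0361), np.float64(0.048): np.float64(-0.042), np.float64(0.058): np.float64(-0.0474)}
```

```bash
python3 -m handwheel '[[[0,-0.003,0.005,0],[0,-0.003,0.01,0],[0,-0.003,0.01,0],[0,-0.003,0.01,0]]]';python3 - <<'E'
from held import *
from bench import ctrl
held(wcam(ctrl))
E
```

```text
time_s: 11.78
eef_pos: [0.5353, -0.173, 0.1094]
eef_rot: [0.004, 0.988, 0.155, 0.001]
wrist_force: [-13.9, -5.0, 31.1]
opening: 0.162
grasp_force: 74.0
x range [-0.0539  0.071 ] top z at x=0 -0.0169 slope deg -28.81 (down+) mean y 0.0000
{np.float64(-0.042): np.float64(0.0087), np.float64(-0.032): np.float64(0.0034), np.float64(-0.022): np.float64(-0.0023), np.float64(-0.012): np.float64(-0.0118), np.float64(-0.002): np.float64(-0.0258), np.float64(0.008): np.float64(-0.0239), np.float64(0.018): np.float64(-0.0251), np.float64(0.028): np.float64(-0.0308), np.float64(0.038): np.float64(-0.0364), np.float64(0.048): np.float64(-0.0423), np.float64(0.058): np.float64(-0.0477)}
```

Force rose with no motion at about 30° tilt, so the tube is seated in both saddles. Sliding it down the slope towards the stop in steps, with less pressing.

```bash
python3 -m handwheel '[[[0,0,-0.006,0],[-0.008,0,-0.001,0],[-0.016,0,0.004,0],[-0.016,0,0.004,0],[-0.016,0,0.004,0]]]';python3 - <<'E'
from held import *
from bench import ctrl
c=wcam(ctrl);held(c);cv2.imwrite("pics/w6.png",c["color"][:,:,::-1])
s=ctrl.camera("scene");cv2.imwrite("pics/s6.png",cv2.resize(s["color"][140:260,200:360,::-1],(800,600),interpolation=cv2.INTER_CUBIC))
E
```

```text
time_s: 12.45
eef_pos: [0.5352, -0.1732, 0.1093]
eef_rot: [0.004, 0.988, 0.155, 0.005]
wrist_force: [-1.8, 0.5, 27.1]
opening: 0.162
grasp_force: 73.5
x range [-0.0544  0.0713] top z at x=0 -0.0168 slope deg -28.48 (down+) mean y 0.0000
{np.float64(-0.042): np.float64(0.0083), np.float64(-0.032): np.float64(0.0033), np.float64(-0.022): np.float64(-0.0024), np.float64(-0.012): np.float64(-0.0114), np.float64(-0.002): np.float64(-0.0258), np.float64(0.008): np.float64(-0.0231), np.float64(0.018): np.float64(-0.0248), np.float64(0.028): np.float64(-0.0305), np.float64(0.038): np.float64(-0.0361), np.float64(0.048): np.float64(-0.0418), np.float64(0.058): np.float64(-0.0473)}
```

View pics/s6.png

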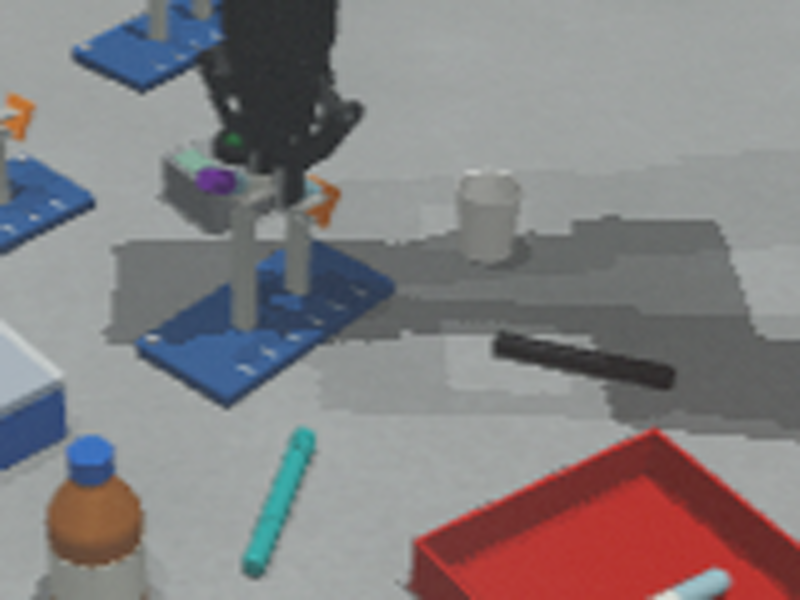

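The tube lies in both saddles with the cap at (215,180) and the foot stop at (325,200). It hasn't slid yet because the pressing force holds it, so I'll relieve that and carry on.

```bash
python3 -m handwheel '[[[0,0,-0.01,0],[-0.008,0,-0.006,0],[-0.016,0,-0.002,0],[-0.016,0,-0.002,0],[-0.016,0,-0.002,0]]]';python3 go.py 0.5349 -0.1719 0.1135 17.9;python3 - <<'E'
from held import *
from bench import ctrl
c=wcam(ctrl);held(c)
E
```

```text
time_s: 13.18
eef_pos: [0.5318, -0.174, 0.1078]
eef_rot: [0.003, 0.988, 0.154, 0.005]
wrist_force: [4.4, -2.7, 14.6]
opening: 0.159
grasp_force: 72.0
t 13.175 pos [ 0.5318 -0.174   0.1078] yaw 17.77 shares [ 0.018 -0.005 -0.028] twist -0.002 q6 0.73 tilt [ 0.01  -0.005 -1.   ]
x range [-0.0502  0.0714] top z at x=0 -0.0169 slope deg -27.94 (down+) mean y 0.0001
{np.float64(-0.039): np.float64(0.0068), np.float64(-0.029): np.float64(0.0012), np.float64(-0.019): np.float64(-0.0041), np.float64(-0.009): np.float64(-0.0208), np.float64(0.001): np.float64(-0.0243), np.float64(0.011): np.float64(-0.0217), np.float64(0.021): np.float64(-0.0266), np.float64(0.031): np.float64(-0.0321), np.float64(0.041): np.float64(-0.0375), np.float64(0.051): np.float64(-0.0432)}
```

```bash
python3 -m handwheel '[[[0,0,-0.003,0],[-0.008,0,0.001,0],[-0.015,0,0.004,0],[-0.015,0,0.004,0]]]';python3 go.py 0.5349 -0.1719 0.1135 17.9;python3 -m handwheel '[[[-0.004,0,0.002,0],[-0.008,0,0.004,0],[-0.008,0,0.004,0]]]';python3 go.py 0.5349 -0.1719 0.1135 17.9;python3 - <<'E'
from held import *
from bench import ctrl
c=wcam(ctrl);held(c)
E
```

```text
time_s: 13.72
eef_pos: [0.5281, -0.1749, 0.1061]
eef_rot: [0.003, 0.988, 0.154, 0.004]
wrist_force: [3.1, -4.1, 9.4]
opening: 0.155
grasp_force: 71.5
t 13.725 pos [ 0.5281 -0.1749  0.1061] yaw 17.76 shares [ 0.037 -0.004 -0.037] twist -0.002 q6 0.73 tilt [ 0.008 -0.005 -1.   ]
time_s: 14.1
eef_pos: [0.5279, -0.175, 0.106]
eef_rot: [0.003, 0.988, 0.154, 0.005]
wrist_force: [6.1, -0.7, 11.3]
opening: 0.154
grasp_force: 71.5
t 14.1 pos [ 0.5279 -0.175   0.106 ] yaw 17.75 shares [ 0.039 -0.004 -0.037] twist -0.002 q6 0.73 tilt [ 0.011 -0.005 -1.   ]
x range [-0.0472  0.0716] top z at x=0 -0.0170 slope deg -27.23 (down+) mean y 0.0001
{np.float64(-0.035): np.float64(0.0045), np.float64(-0.025): np.float64(-0.0012), np.float64(-0.015): np.float64(-0.0068), np.float64(-0.005): np.float64(-0.026), np.float64(0.005): np.float64(-0.0237), np.float64(0.015): np.float64(-0.023), np.float64(0.025): np.float64(-0.0283), np.float64(0.035): np.float64(-0.0336), np.float64(0.045): np.float64(-0.0393), np.float64(0.055): np.float64(-0.0447)}
```

```bash
python3 -m handwheel '[[[-0.006,0,0.001,0],[-0.01,0,0.002,0],[-0.01,0,0.002,0]]]';python3 go.py 0.5349 -0.1719 0.1135 17.9;python3 - <<'E'
from rest import *
from bench import ctrl
c=wcam(ctrl)
hs=[b for b in blobs(c,*COL["purple"],200)];b=max(hs,key=lambda b:b[1]);P=pts(c,b[2])
d=P[:,:2]-[.541,-.1699];th=np.radians(17.9);x=d@[np.cos(th),np.sin(th)];y=d@[-np.sin(th),np.cos(th)]
s=(x+.054)*np.cos(np.pi/6)+(P[:,2]-.085)*.5;h=-(x+.054)*.5+(P[:,2]-.085)*np.cos(np.pi/6)
print("cap s",np.percentile(s,[1,5,50,95,99]).round(4),"h",np.percentile(h,[5,50,95]).round(4),"y",np.percentile(y,[2,50,98]).round(4))
E
```

```text
time_s: 14.52
eef_pos: [0.5277, -0.1751, 0.106]
eef_rot: [0.003, 0.988, 0.154, 0.007]
wrist_force: [13.7, 1.5, 8.8]
opening: 0.159
grasp_force: 71.1
t 14.525 pos [ 0.5277 -0.1751  0.106 ] yaw 17.75 shares [ 0.039 -0.004 -0.037] twist -0.002 q6 0.72 tilt [ 0.015 -0.004 -1.   ]
cap s [0.1011 0.1036 0.1193 0.1255 0.1258] h [-0.003   0.0063  0.0089] y [-0.0084 -0.0004  0.0074]
```

Force rises with no motion, and the cap face is at s = 125.5 mm, so the bottom is on the stop. I'll unload gently and release.

```bash
python3 -m handwheel '[[[0.005,0,0,0],[0.01,0,-0.002,0],[0.01,0,-0.002,0]]]'; python3 -m handwheel '[[[0,0,0,0],[0,0,0,0],[0,0,0,0],[0,0,0,0]]]' 32;  python3 -m handwheel '[[[0,0,-0.1,0],[0,0,-0.25,0],[0,0,-0.5,0],[0,0,-0.65,0],[0,0,-0.65,0],[0,0,-0.65,0]]]'; python3 - <<'E'
from rest import *
from bench import ctrl
c=wcam(ctrl);cv2.imwrite("pics/w7.png",c["color"][:,:,::-1])
b=max([b for b in blobs(c,*COL["purple"],100) if np.median(pts(c,b[2])[:,1])<-.05],key=lambda b:b[1]);P=pts(c,b[2])
d=P[:,:2]-[.541,-.1699];th=np.radians(17.9);x=d@[np.cos(th),np.sin(th)];y=d@[-np.sin(th),np.cos(th)]
s=(x+.054)*np.cos(np.pi/6)+(P[:,2]-.085)*.5;h=-(x+.054)*.5+(P[:,2]-.085)*np.cos(np.pi/6)
print("cap s",np.percentile(s,[1,5,50,95,99]).round(4),"h",np.percentile(h,[5,50,95]).round(4),"y",np.percentile(y,[2,50,98]).round(4))
for g,a,m in blobs(c,*COL["green"],60): print("green",g,a,np.median(pts(c,m),0).round(4))
E
python3 go.py 0.478 -0.323 0.2
```

```text
time_s: 14.95
eef_pos: [0.5278, -0.175, 0.1059]
eef_rot: [0.003, 0.988, 0.154, 0.005]
wrist_force: [6.6, -0.8, 11.3]
opening: 0.157
grasp_force: 71.6
time_s: 15.45
eef_pos: [0.5227, -0.1725, 0.1018]
eef_rot: [-0.0, 0.988, 0.155, -0.0]
wrist_force: [-0.4, -0.7, -0.0]
opening: 0.376
grasp_force: 0.0
time_s: 16.2
eef_pos: [0.5225, -0.1723, 0.2311]
eef_rot: [-0.001, 0.988, 0.155, -0.001]
wrist_force: [-0.5, 0.6, -1.3]
opening: 0.373
grasp_force: 0.0
cap s [0.1014 0.103  0.1176 0.1256 0.126 ] h [-0.0023  0.0066  0.0092] y [-0.0086 -0.0004  0.0074]
green [381.62156448 255.55179704] 473 [ 0.4772 -0.3231  0.0629]
t 16.25 pos [ 0.5223 -0.1722  0.2306] yaw 17.80 shares [-0.441  0.65   0.152] twist 0.000 q6 0.73 tilt [-0.002  0.001 -1.   ]
```

View pics/w7.png

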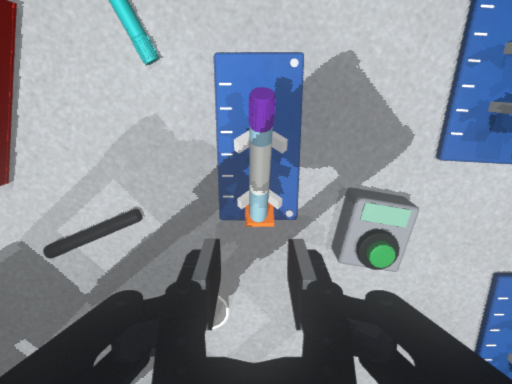

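The tube lies by itself in both saddles: purple cap at (262,108), bottom at the orange stop (260,218), cap face at s = 125.6 mm. The button is at (381,255), about (0.477, -0.323, 0.063). I'll shut the gripper and move above it.

```bash
python3 -m handwheel '[[[-0.15,0.22,0,0],[-0.3,0.44,0,0],[-0.445,0.65,0.1,0],[-0.445,0.65,0.4,0],[-0.445,0.65,0.6,0],[-0.445,0.65,0.6,0],[-0.445,0.65,0.6,0]]]' 0; python3 - <<'E'
from h import *
from bench import ctrl
c=wcam(ctrl);t=dict(np.load("pics/top0.npz"));w=dict(np.load("pics/w5.npz"))
gw=max(blobs(w,*COL["green"],60),key=lambda b:b[1])
gt=min(blobs(t,*COL["green"],8),key=lambda b:abs(b[0][0]-330)+abs(b[0][1]-217))
p,e=tri(w,gw[0],t,gt[0]);print("tri",p.round(4),e.round(4),"top z w5 depth",np.median(pts(w,gw[2]),0).round(4))
for g,a,m in blobs(c,*COL["green"],60): P=pts(c,m);print("green",g,a,np.median(P,0).round(4),np.ptp(np.percentile(P,[2,98],axis=0),axis=0).round(3))
E
python3 go.py 0.4772 -0.3231 0.071
```

```text
time_s: 17.12
eef_pos: [0.4786, -0.324, 0.1131]
eef_rot: [0.0, 0.988, 0.155, 0.0]
wrist_force: [-0.2, 0.5, 0.3]
opening: -0.002
grasp_force: 0.0
tri [ 0.4759 -0.3242  0.0602] 0.0014 top z w5 depth [ 0.4769 -0.3238  0.0629]
green [254.28922872 218.41755319] 1504 [ 0.4791 -0.323   0.0628] [0.023 0.024 0.008]
t 17.175 pos [ 0.4792 -0.3245  0.1141] yaw 17.83 shares [-0.008 -0.01   0.215] twist 0.000 q6 0.46 tilt [ 0.002 -0.002 -1.   ]
```

```bash
python3 -m handwheel '[[[-0.006,-0.006,0.1,0],[-0.006,-0.006,0.18,0],[-0.006,-0.006,0.2,0],[-0.006,-0.006,0.22,0],[-0.006,-0.006,0.23,0],[-0.006,-0.006,0.23,0]]]'; python3 -m handwheel '[[[0,0,0.005,0],[0,0,0.01,0],[0,0,0.01,0]]]'
```

```text
time_s: 17.92
eef_pos: [0.477, -0.3232, 0.0669]
eef_rot: [0.0, 0.988, 0.155, 0.0]
wrist_force: [-1.3, 1.1, 3.6]
opening: -0.003
grasp_force: 1.6
time_s: 18.3
eef_pos: [0.477, -0.3232, 0.0646]
eef_rot: [0.0, 0.988, 0.155, 0.0]
wrist_force: [1.2, 1.3, 3.7]
opening: 0.001
grasp_force: 2.2
```

```bash
python3 -m handwheel '[[[0,0,0.005,0],[0,0,0.01,0],[0,0,0.01,0]]]'; python3 -m handwheel '[[[0,0,0.005,0],[0,0,0.008,0],[0,0,0.008,0]]]'
```

```text
time_s: 18.68
eef_pos: [0.4771, -0.3233, 0.0639]
eef_rot: [0.0, 0.988, 0.155, 0.0]
wrist_force: [-3.8, 4.2, 14.9]
opening: -0.003
grasp_force: 7.7
time_s: 19.05
eef_pos: [0.4772, -0.3234, 0.0637]
eef_rot: [0.0, 0.988, 0.155, 0.0]
wrist_force: [-6.0, 7.3, 25.8]
opening: -0.001
grasp_force: 13.2
```

The button is bottomed: force climbs to 26 N with no further travel. Letting go, retreating and checking.

```bash
python3 -m handwheel '[[[0,0,-0.05,0],[0,0,-0.2,0],[0,0,-0.5,0],[0,0,-0.8,0],[0,0,-0.8,0],[0,0,-0.8,0],[0,0,-0.8,0],[0,0,-0.8,0]]]'; python3 - <<'E'
from h import *
from bench import ctrl
c=wcam(ctrl)
for g,a,m in blobs(c,*COL["green"],60): print("green z",np.median(pts(c,m),0).round(4))
for n in("wrist","scene","top"):
    k=c if n=="wrist" else ctrl.camera(n);k0=None if n=="wrist" else dict(np.load(f"pics/{n}0.npz"))
    for b in blobs(k,*COL["purple"],8):
        P=pts(k,b[2]);
        if len(P)==0 or np.median(P[:,1])>0: continue
        d=P[:,:2]-[.541,-.1699];th=np.radians(17.9);x=d@[np.cos(th),np.sin(th)]
        s=(x+.054)*np.cos(np.pi/6)+(P[:,2]-.085)*.5;h=-(x+.054)*.5+(P[:,2]-.085)*np.cos(np.pi/6)
        print(n,"cap s",np.percentile(s,[2,50,98]).round(4),"h",np.percentile(h,[50,95]).round(4))
    if k0 is not None:
        D=(cv2.absdiff(k["color"],k0["color"]).max(2)>60).astype(np.uint8);q,l,st,ce=cv2.connectedComponentsWithStats(D)
        print(n,[(ce[i].round().tolist(),int(st[i,4])) for i in range(1,q) if st[i,4]>25])
    if n=="top": cv2.imwrite("pics/top9.png",k["color"][:,:,::-1])
o=ctrl.get_obs();print(o["time_s"],o["eef_pos"].round(3),o["wrist_force"].round(1),np.abs(o["dq"]).max().round(3))
E
```

```text
time_s: 20.05
eef_pos: [0.476, -0.3223, 0.2189]
eef_rot: [-0.001, 0.988, 0.155, -0.001]
wrist_force: [0.4, 0.2, -0.3]
opening: -0.002
grasp_force: 0.0
green z [ 0.4772 -0.324   0.0629]
scene cap s [0.104  0.1182 0.1275] h [0.0009 0.0062]
scene [([283.0, 6.0], 291), ([305.0, 1.0], 27), ([400.0, 16.0], 46), ([248.0, 21.0], 30), ([310.0, 30.0], 397), ([468.0, 23.0], 30), ([389.0, 28.0], 211), ([408.0, 31.0], 27), ([238.0, 44.0], 27), ([249.0, 58.0], 518), ([398.0, 51.0], 40), ([406.0, 62.0], 30), ([464.0, 59.0], 26), ([395.0, 83.0], 28), ([248.0, 83.0], 32), ([395.0, 104.0], 81), ([457.0, 100.0], 196), ([366.0, 123.0], 1770), ([436.0, 93.0], 34), ([249.0, 113.0], 410), ([417.0, 104.0], 127), ([439.0, 157.0], 292), ([244.0, 176.0], 38), ([275.0, 183.0], 214), ([359.0, 183.0], 37), ([394.0, 214.0], 133), ([313.0, 252.0], 210)]
top cap s [0.0944 0.1154 0.126 ] h [0.0074 0.0119]
top [([334.0, 193.0], 50), ([283.0, 197.0], 61), ([190.0, 211.0], 155), ([352.0, 228.0], 605), ([301.0, 228.0], 59), ([331.0, 217.0], 41), ([316.0, 259.0], 299), ([283.0, 258.0], 54), ([229.0, 298.0], 99), ([170.0, 330.0], 1766), ([381.0, 344.0], 3265), ([295.0, 328.0], 41), ([456.0, 363.0], 1270), ([113.0, 373.0], 27)]
20.2 [ 0.476 -0.323  0.22 ] [-0.8 -0.2 -0.3] 0.006
```

The button has returned to 0.063, the tube is on the stop, and the only image differences are the robot, shadows and the moved tube.

```bash
python3 -c "
from bench import ctrl
print(ctrl.hand_in())"
```

```text
the job is handed in; nothing more can be done
None
```

The purple-capped tube lies in both saddles of the nearest rest, cap up and bottom on the orange stop; the start button was then pressed fully down and released, and the job was handed in at about 20 s.

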